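Set a bottle cap a quarter turn loose for the steriliser and hold it

ROBOT

A 7-joint arm with a two-finger parallel gripper is mounted at the origin on the work surface. World frame = base frame: x ahead of the robot, y to its left, z up, the work surface at z = 0. Lengths are in m, angles in rad, forces in N, time in s.
With the tool pointing down it reaches from about 0.425 to 0.925 m from the base axis. Payload 6.8 kg.
Tool frame: the origin (TCP) lies between the finger pads, 19 mm behind the fingertips; this is the grasp point; z points along the fingers, y is the line along which they close (so a half turn about z gives the same grasp; the last joint's range is limited). The gripper opens to 85 mm and grips with 20 to 120 N. Pads are 22 mm wide; open, the fingers measure 114 mm over their backs; the gripper's body (76 mm by 85 mm) begins 54 mm behind the grasp point. The pads swing forward as they close: fully open they stand 13 mm farther back than shut.
Start: joints at [1.018, 0.477, 0.022, 1.555, -0.011, 1.109, -0.083], TCP at [0.29, -0.609, 0.25] pointing down, gripper open.
Joint ranges: [-2.96, 2.96], [-0.34, 2.1], [-1.41, 1.46], [0.24, 2.44], [-1.37, 4.51], [0.17, 1.92], [-2.96, 2.96]. Speed limits (rad/s): [2.39, 2.39, 3.14, 3.14, 3.14, 3.14, 3.14].

INTERFACE

Orientations are given as a unit quaternion [w, x, y, z].
In Python, from station import * gives the robot as it stands.
- The arm moves only by the shell command python3 -m creep 'ROWS' [FORCE]. ROWS is JSON, a list of rows, each a list of 7 numbers: the gripper command: -1 is shut, 1 is fully open, values between are in proportion, then the shift along the world's x, y, z in mm, then the turn, a rotation vector about the world's x, y, z in rad. A call has 1 to 5 rows; each row shifts and turns the commanded pose from where the row before left it; what a row does not reach is not made up. A row lasts 1/8 s, in which the tool goes at most 62.5 mm and 10.7 degrees, less where a joint would pass 70% of its speed; a pose out of reach is approached as far as the arm can. A call is refused whole if a number of a shift passes 62.5 or a number of a turn 0.188, either way. A call with a gripper value outside its range is refused whole. The fingers move at their own pace and stop on an object; FORCE is the grip in N (left out, the last holds). Time passes only in rows, so rows that do not move let the fingers close. It gives the time, the measured TCP pose, the force, the opening and the grip force at its end, in the units of the state.
- get_obs(): the state, without advancing time (a new reading comes with each control period).
- read_camera(name): name is "scene" or "top"; returns (picture, depth): 384x512x3 uint8, red, green, blue; 384x512 float32, m along the optical axis (not along the pixel's ray), 0 where there is no reading.
- camera_params(name): a dict with "intrinsics" (3x3 intrinsics, pixels), "k1" (the pictures are not rectified: a ray, as slopes to the right and down, at radius r is drawn at 1 + k1 r^2 times it, then the intrinsics apply), "cam_to_world" (4x4, takes a point from camera to world coordinates). Camera axes: x right, y up, looking along -z (the intrinsics and any distortion apply to the point x, -y, -z); pixel columns grow to the right and rows downward; lengths in m; the calibration is good to about 2 mm. A picture is of the moment at which its call begins. camera_params takes no time and is no camera call.
- hand_in(): hands the job in; it is judged then, once.
The state is a dict: "t": time; "q": joint angles; "joint_vel": joint speeds; "joint_torque": joint torques, N m; "eef_pos": TCP position; "tool_rot": TCP orientation; "contact_force": force on the tool from outside, world axes, zero at the start; "torque": the same for the moment, N m; "gripper_width": opening from 0.0 (shut) to 1.0 (fully open); "grasp_force": force on a finger pad.
Only numpy, scipy, OpenCV 4.12 (cv2) and the standard library are available. Lean on these libraries where they do the work, as an engineer would, in place of code of your own. Each camera call takes 0.05 s, during which the arm holds its last target. There are 200 camera calls.

TASK

One of the three glass bottles in the steel rack is not ready for the steriliser yet: its blue cap has no tape and is only started on the thread. Screw that cap down clockwise until it stops, then back it off a quarter turn so that the bottle can breathe, and finish still gripping the cap at that setting so that I can put the tape across it: do not let go at the end. Keep the bottle standing in its pocket, and leave the two taped bottles and the tape roll alone.

Things in the scene. Friction and masses are not known exactly. Their poses are not given: they have to be found in the camera images.
- bottle: The bottle to work on: empty square amber glass bottle, 64 x 64 mm, shoulders 92 to 110 mm up, then a round neck of 41 mm diameter; about 0.25 kg; its blue cap has NO tape. Loose in a square rack pocket, 1.5 mm clearance a side: it can yaw 0.05 rad either way but not turn with the cap. Origin: centre of its underside, z up, x and y square to its sides.
- cap: Blue ribbed screw cap on that bottle: 54 mm diameter, 28 mm high, upright; grip it across. Origin: centre of its underside (118 mm above the bottle's underside when home), z up. Right-hand thread, 4 mm lead: rises 0.64 mm per rad unscrewed. Friction 0.06 N m all the way, a firm stop at the bottom; it stays where left and cannot come off. Fingertips may reach 8 mm below it (47 mm ring, then neck).
- cap_top (a point): Centre of the cap's top face, on its axis, 28 mm above the cap's underside (about 154 mm above the bench when the cap is home).
- cap_turn (a joint): Turn of the cap on its bottle, rad: 0 is fully home (bottomed out), positive is unscrewed (counter-clockwise seen from above), so 1.57 is a quarter turn loose. Starts between 3.0 and 5.5.
- rack: Stainless rack, fixed, 226 x 226 mm, 2 x 2 square pockets, centres 108 mm apart, pocket floor 8 mm above the bench; frame round the bottles 54 mm high, carrying handles at its +y and -y sides up to 82 mm high. Three pockets hold bottles, one is empty. Origin: centre of its underside; x and y square to its sides.
- taped_1: A finished bottle in the same rack, same size and cap, with cream striped tape across its cap. Leave alone. Origin: centre of its underside.
- taped_2: The other finished bottle, like taped_1. Leave alone. Origin: centre of its underside.
- tape_roll: Roll of cream steriliser tape, a ring of 110 mm diameter and 19 mm high, lying on the bench beside the rack. Leave alone. Origin: centre of its underside.

How it is judged:
On the way, in this order (a step that is already met when the one before it is completed fails the run):
1. the cap is screwed fully home, against its stop (value of joint cap_turn below 0.07 rad), for 0.2 s.
2. the cap is backed off a quarter turn (value of joint cap_turn between 1.22 and 1.92 rad), for 0.2 s.
At the end, for the whole second after the job is handed in: The cap has first been fully home (within 4 degrees of its stop) and is now a quarter turn loose (90 degrees, within 20), the fingers still grip it on either side (tool point within 20 mm of its axis and at its height), at rest, and the bottle stands upright on the floor of its pocket (all of step 2 and contact force between the fingers and cap above 5 N and horizontal distance between the grasp point and cap_top below 0.02 m and z of the grasp point in the frame of cap between -0.005 and 0.034 m and angular speed of cap below 0.3 rad/s and z of bottle in the frame of rack below 0.016 m and angle between bottle's own z axis and vertical below 0.1 rad and linear speed of bottle below 0.03 m/s); the arm keeps its last pose, push and grip.
It fails at once if the bottle is lifted out of its pocket (z of bottle in the frame of rack above 0.03 m).
It fails at once if a taped bottle is disturbed (distance of any of taped_1, taped_2 from where it was at the start of the episode above 0.012 m).
It fails at once if the tape roll is disturbed (distance of tape_roll from where it was at the start of the episode above 0.02 m).
It also fails if it takes over 58 s, if anything falls off the work surface, if the arm or the gripper's body presses on something with over 40 N, if the wrist force passes 120 N, or if a joint passes its speed limit or range.

## Working session

There is one attempt and no reset: what is moved stays moved. The work goes in short steps, Python scripts to look and compute and a shell command to move; the robot and the scene stay as the last step left them, time stands still between calls to the robot, and variables do not carry over. Pictures are saved under pics/ and viewed, at most 10 in all, crops included, and the job is handed in when it is done.

```bash
mkdir -p pics; cat > h.py <<'E'
from station import *
import numpy as np, cv2
def snap(n,f):
    p,d=read_camera(n); cv2.imwrite(f'pics/{f}.png',p[:,:,::-1]); np.save(f'pics/{f}.npy',d); return p,d
def px2w(n,d,u,v,z=None):
    c=camera_params(n);K=np.array(c["intrinsics"]);T=np.array(c["cam_to_world"]);k=c["k1"]
    a=np.array([(u-K[0,2])/K[0,0],(v-K[1,2])/K[1,1]]);s=a.copy()
    for _ in range(20): s=a/(1+k*(s@s))
    r=T[:3,:3]@np.array([s[0],-s[1],-1.]);o=T[:3,3]
    t=d if z is None else (z-o[2])/r[2]
    return o+t*r
E
python3 - <<'E'
from h import *
o=get_obs();print(o)
snap('top','top0');snap('scene','scene0')
print(camera_params('top'))
E
```

```text
{'t': 0.0, 'q': array([ 1.01789583,  0.47780662,  0.02237229,  1.55642622, -0.01152027,
        1.10929303, -0.08310143]), 'joint_vel': array([ 0.00060603, -0.00063999,  0.00073028,  0.00188521, -0.00055795,
        0.00241892,  0.0015618 ]), 'joint_torque': array([ 2.22103654e-04, -5.96451008e+01,  1.60784416e+00, -2.81195498e+01,
        1.24150506e-02,  9.37651290e-03,  3.07658991e-05]), 'eef_pos': array([ 0.29018074, -0.60884058,  0.24903259]), 'tool_rot': array([-8.63362865e-04,  9.75372370e-01,  2.20562748e-01, -2.62356454e-04]), 'contact_force': array([-0.56935571,  0.1460483 ,  0.17847868]), 'torque': array([ 0.00715309,  0.00064599, -0.02228028]), 'grasp_force': 0.0, 'gripper_width': 0.9937527962883794}
{'intrinsics': array([[377.3890379 ,   0.        , 260.87792979],
       [  0.        , 377.3890379 , 196.68550115],
       [  0.        ,   0.        ,   1.        ]]), 'k1': -0.12280127648939457, 'cam_to_world': array([[-0.01051042,  0.99605607, -0.08810132,  0.4940386 ],
       [-0.99994328, -0.01031764,  0.0026433 ,  0.12171981],
       [ 0.00172388,  0.08812411,  0.99610801,  0.79677097],
       [ 0.        ,  0.        ,  0.        ,  1.        ]])}
```

View pics/top0.png

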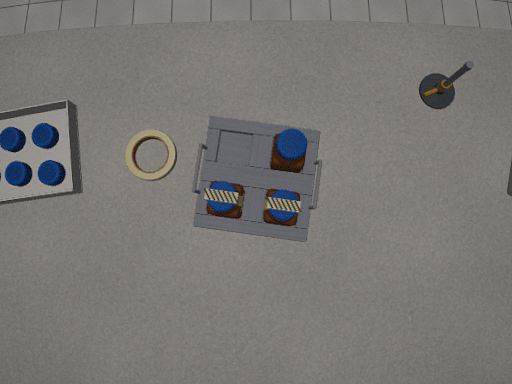

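View pics/scene0.png

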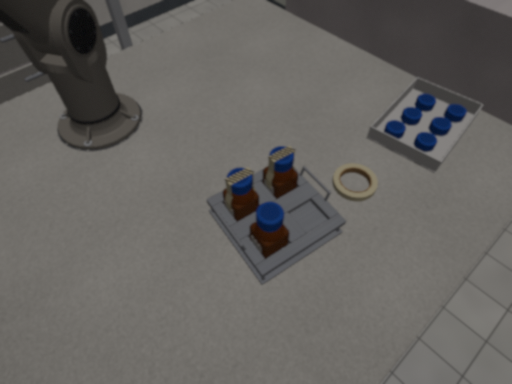

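The untaped cap is in the top view at about (292,143). The taped caps are at (222,197) and (284,206), the empty pocket at (236,147) and the roll at (151,155).

```bash
python3 - <<'E'
from h import *
for n,(u0,v0,w) in {'top':(292,143,24),'scene':(270,215,26)}.items():
    f=n+'0';p=cv2.imread(f'pics/{f}.png')[:,:,::-1].astype(int);d=np.load(f'pics/{f}.npy')
    P=[]
    for v in range(v0-w,v0+w):
        for u in range(u0-w,u0+w):
            r,g,b=p[v,u]
            if b>60 and b>1.5*r and d[v,u]>0: P.append(px2w(n,d[v,u],u,v))
    P=np.array(P);zt=np.percentile(P[:,2],80 if n=='top' else 70);T=P[abs(P[:,2]-zt)<.005]
    c,r=cv2.minEnclosingCircle((T[:,:2]*1000).astype(np.float32));print(n,len(P),len(T),zt,T.mean(0),c,r)
# rack yaw & corners, taped caps (top)
d=np.load('pics/top0.npy')
for u,v in [(209,117),(320,129),(307,241),(194,227)]: print('rack',px2w('top',0,u,v,.054))
for u,v in [(222,197),(284,206)]: print('tape',px2w('top',d[v,u],u,v))
E
python3 - <<'E'
import cv2
a=cv2.imread('pics/top0.png')[105:250,185:330]
cv2.imwrite('pics/c.png',cv2.resize(a,(580,580),interpolation=cv2.INTER_CUBIC))
E
```

```text
top 745 683 0.15831893480374415 [0.64317918 0.06663607 0.15732133] (643.9539794921875, 66.39480590820312) 26.916833877563477
scene 550 505 0.1574322937330625 [0.64625633 0.06243274 0.15668296] (645.0181274414062, 63.50924301147461) 26.754005432128906
rack [0.72315814 0.22331668 0.054     ]
rack [ 0.69593645 -0.00128213  0.054     ]
rack [0.47147709 0.03013961 0.054     ]
rack [0.50113327 0.25215605 0.054     ]
tape [0.5508329  0.18632934 0.15630971]
tape [0.53433842 0.08088998 0.1568317 ]
```

View pics/c.png

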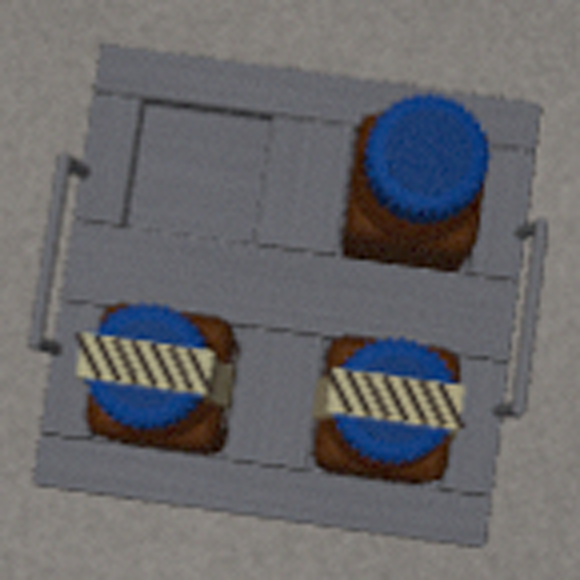

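```bash
A='[[1,25.3,48.2,0,0,0,0],[1,25.3,48.2,0,0,0,0],[1,25.3,48.2,0,0,0,0],[1,25.3,48.2,0,0,0,0],[1,25.3,48.2,0,0,0,0]]' ; unset A
python3 -m creep '[[1,25.3,48.2,0,0,0,0],[1,25.3,48.2,0,0,0,0],[1,25.3,48.2,0,0,0,0],[1,25.3,48.2,0,0,0,0],[1,25.3,48.2,0,0,0,0]]' 40
python3 -m creep '[[1,25.3,48.2,0,0,0,0],[1,25.3,48.2,0,0,0,0],[1,25.3,48.2,0,0,0,0],[1,25.3,48.2,0,0,0,0],[1,25.3,48.2,0,0,0,0]]'
python3 -m creep '[[1,25.3,48.2,0,0,0,0],[1,25.3,48.2,0,0,0,0],[1,25.3,48.2,0,0,0,0],[1,25.3,48.2,0,0,0,0],[1,0,0,0,0,0,0.1]]'
python3 -c "
from h import *
print(get_obs()['q'])"
```

```text
t: 0.72
eef_pos: [0.4174, -0.3665, 0.2498]
tool_rot: [-0.0, 0.975, 0.221, -0.0]
contact_force: [0.7, 0.0, -0.5]
gripper_width: 1.0
grasp_force: 0.0
t: 1.35
eef_pos: [0.5438, -0.1258, 0.2498]
tool_rot: [0.0, 0.975, 0.22, -0.0]
contact_force: [0.8, -0.7, 0.6]
gripper_width: 1.001
grasp_force: 0.0
t: 1.98
eef_pos: [0.6451, 0.0721, 0.2493]
tool_rot: [-0.002, 0.962, 0.274, 0.0]
contact_force: [0.1, 0.5, -0.2]
gripper_width: 1.002
grasp_force: 0.0
[ 0.00939344  0.45345251 -0.29656047  1.60529001  0.14013192  1.10382243
 -1.33798285]
```

```bash
python3 -m creep '[[1,0,-6.5,0,0,0,0.185],[1,0,0,0,0,0,0.185],[1,0,0,0,0,0,0.185],[1,0,0,0,0,0,0.185],[1,0,0,0,0,0,0.185]]'
python3 -c "
from h import *
print(get_obs()['q'])"
```

```text
t: 2.6
eef_pos: [0.6443, 0.0588, 0.2495]
tool_rot: [-0.0, 0.74, 0.673, -0.0]
contact_force: [0.1, 0.1, 0.2]
gripper_width: 1.001
grasp_force: 0.0
[ 0.15954773  0.47639735 -0.48247357  1.59987285  0.23791133  1.12515393
 -0.4754241 ]
```

```bash
python3 -m creep '[[1,0,6.5,0,0,0,0.185],[1,0,0,0,0,0,0.185],[1,0,0,0,0,0,0.185],[1,0,0,0,0,0,0.185],[1,0,0,0,0,0,0.185]]'
python3 -m creep '[[1,0,0,0,0,0,0.185],[1,0,0,0,0,0,0.185],[1,0,0,0,0,0,0.185],[1,0,0,0,0,0,0.185],[1,0,0,0,0,0,0.185]]'
python3 -m creep '[[1,0,0,0,0,0,0.185],[1,0,0,0,0,0,0.185],[1,0,0,0,0,0,0.185],[1,0,0,0,0,0,0.185],[1,0,0,0,0,0,0.185]]'
python3 -m creep '[[1,0,0,0,0,0,0.185],[1,0,0,0,0,0,0.1],[1,0,0,0,0,0,0]]'
python3 -c "
from h import *
print(get_obs()['q'])"
```

```text
t: 3.22
eef_pos: [0.6443, 0.0652, 0.2494]
tool_rot: [-0.0, 0.362, 0.932, -0.0]
contact_force: [-0.8, -0.4, -0.6]
gripper_width: 1.003
grasp_force: 0.0
t: 3.85
eef_pos: [0.6444, 0.0652, 0.2495]
tool_rot: [-0.001, -0.092, 0.996, -0.0]
contact_force: [-0.4, -0.4, 0.6]
gripper_width: 1.0
grasp_force: 0.0
t: 4.47
eef_pos: [0.6444, 0.0651, 0.2495]
tool_rot: [-0.0, -0.527, 0.85, 0.0]
contact_force: [0.0, -0.1, 0.4]
gripper_width: 1.0
grasp_force: 0.0
t: 4.85
eef_pos: [0.6445, 0.0652, 0.2493]
tool_rot: [-0.0, -0.639, 0.769, 0.0]
contact_force: [-0.2, 0.3, -0.2]
gripper_width: 0.996
grasp_force: 0.0
[ 0.53524938  0.69452597 -1.13665079  1.57155449  0.64632353  1.2983072
  2.2641901 ]
```

```bash
python3 -m creep '[[1,0,0,-35,0,0,0],[1,0,0,-35,0,0,0],[1,0,0,-25,0,0,0],[1,0,0,-11,0,0,0],[1,0,0,0,0,0,0]]'
python3 -m creep '[[0.2,0,0,0,0,0,0],[0.2,0,0,0,0,0,0],[0.2,0,0,0,0,0,0],[0.2,0,0,0,0,0,0]]'
python3 - <<'E'
from h import *
for n in('top','scene'): snap(n,n+'1')
a=cv2.imread('pics/top1.png')[85:205,225:345];b=cv2.imread('pics/scene1.png')[150:270,200:320]
cv2.imwrite('pics/d.png',cv2.resize(np.hstack([a,b]),(800,400),interpolation=cv2.INTER_CUBIC))
E
```

```text
t: 5.48
eef_pos: [0.6446, 0.0656, 0.1438]
tool_rot: [-0.0, -0.64, 0.769, 0.0]
contact_force: [0.7, 0.5, -0.9]
gripper_width: 1.002
grasp_force: 0.0
t: 5.98
eef_pos: [0.645, 0.0659, 0.1452]
tool_rot: [0.001, -0.64, 0.769, -0.0]
contact_force: [-2.3, -0.8, 6.9]
gripper_width: 0.621
grasp_force: 41.2
```

View pics/d.png

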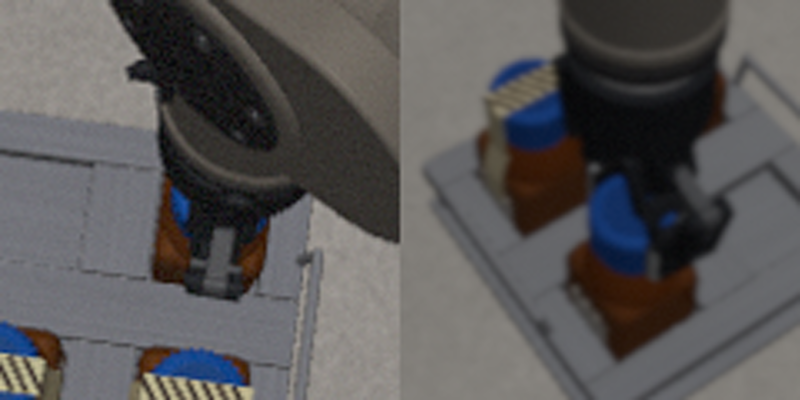

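Both views show the cap held centrally between the fingers at about 53 mm. The neighbouring bottles are clear.

```bash
cat > s.py <<'E'
from h import *
o=get_obs();r=o['tool_rot'];print('  q7 %.2f q3 %.2f Mz %.2f yaw %.3f'%(o['q'][6],o['q'][2],o['torque'][2],2*np.arctan2(r[2],r[1])))
E
python3 -m creep '[[0.2,0,0,0,0,0,-0.15],[0.2,0,0,-0.1,0,0,-0.15],[0.2,0,0,-0.1,0,0,-0.15],[0.2,0,0,-0.1,0,0,-0.15],[0.2,0,0,-0.1,0,0,-0.15]]'; python3 s.py
python3 -m creep '[[0.2,0,0,-0.1,0,0,-0.15],[0.2,0,0,-0.1,0,0,-0.15],[0.2,0,0,-0.1,0,0,-0.15],[0.2,0,0,-0.1,0,0,-0.15],[0.2,0,0,-0.1,0,0,-0.15]]'; python3 s.py
python3 -m creep '[[0.2,0,0,-0.1,0,0,-0.15],[0.2,0,0,-0.1,0,0,-0.15],[0.2,0,0,-0.1,0,0,-0.15],[0.2,0,0,-0.1,0,0,-0.15],[0.2,0,0,-0.1,0,0,-0.15]]'; python3 s.py
```

```text
t: 6.7
eef_pos: [0.6451, 0.0661, 0.1447]
tool_rot: [0.001, -0.312, 0.95, -0.0]
contact_force: [-1.5, 1.1, 4.7]
gripper_width: 0.618
grasp_force: 40.9
  q7 1.52 q3 -0.91 Mz 0.07 yaw 3.775
t: 7.32
eef_pos: [0.6449, 0.0659, 0.1442]
tool_rot: [0.001, 0.058, 0.998, 0.0]
contact_force: [-2.0, -0.4, 5.3]
gripper_width: 0.618
grasp_force: 41.0
  q7 0.85 q3 -0.75 Mz 0.14 yaw 3.025
t: 7.95
eef_pos: [0.6446, 0.0658, 0.1436]
tool_rot: [0.0, 0.42, 0.908, -0.0]
contact_force: [-3.5, -0.6, 5.6]
gripper_width: 0.62
grasp_force: 41.0
  q7 0.19 q3 -0.58 Mz 0.04 yaw 2.275
```

```bash
python3 -m creep '[[0.2,0,0,-0.1,0,0,-0.15],[0.2,0,0,-0.1,0,0,-0.15],[0.2,0,0,-0.1,0,0,-0.15],[0.2,0,0,-0.1,0,0,-0.15]]'; python3 s.py
python3 -m creep '[[0.2,0,0,-0.1,0,0,-0.1],[0.2,0,0,-0.1,0,0,-0.1],[0.2,0,0,-0.1,0,0,-0.1]]'; python3 s.py
```

```text
t: 8.45
eef_pos: [0.6444, 0.0659, 0.1432]
tool_rot: [-0.0, 0.669, 0.743, -0.0]
contact_force: [-3.1, -0.1, 7.4]
gripper_width: 0.62
grasp_force: 41.1
  q7 -0.33 q3 -0.44 Mz 0.12 yaw 1.675
t: 8.82
eef_pos: [0.6443, 0.0659, 0.1429]
tool_rot: [-0.0, 0.772, 0.635, -0.0]
contact_force: [-3.3, -0.1, 7.6]
gripper_width: 0.622
grasp_force: 41.2
  q7 -0.59 q3 -0.37 Mz 0.03 yaw 1.377
```

```bash
python3 -m creep '[[0.2,0,0,-0.1,0,0,-0.1],[0.2,0,0,-0.1,0,0,-0.1],[0.2,0,0,0,0,0,-0.1]]'; python3 s.py
```

```text
t: 9.2
eef_pos: [0.6443, 0.066, 0.1428]
tool_rot: [-0.0, 0.858, 0.513, -0.0]
contact_force: [-4.2, 0.2, 8.1]
gripper_width: 0.619
grasp_force: 41.2
  q7 -0.85 q3 -0.30 Mz 0.05 yaw 1.077
```

```bash
python3 -m creep '[[0.2,0,0,-0.06,0,0,-0.1],[0.2,0,0,-0.06,0,0,-0.1],[0.2,0,0,-0.06,0,0,-0.1]]'; python3 s.py
```

```text
t: 9.57
eef_pos: [0.6443, 0.0661, 0.1426]
tool_rot: [-0.0, 0.925, 0.379, -0.0]
contact_force: [-4.4, -0.6, 7.2]
gripper_width: 0.623
grasp_force: 41.2
  q7 -1.12 q3 -0.23 Mz 0.03 yaw 0.777
```

```bash
python3 -m creep '[[0.2,0,0,-0.06,0,0,-0.1],[0.2,0,0,-0.06,0,0,-0.1],[0.2,0,0,-0.06,0,0,-0.1]]'; python3 s.py
```

```text
t: 9.95
eef_pos: [0.6443, 0.0662, 0.1424]
tool_rot: [-0.0, 0.972, 0.236, -0.0]
contact_force: [-3.3, -0.0, 7.0]
gripper_width: 0.625
grasp_force: 41.2
  q7 -1.38 q3 -0.16 Mz 0.01 yaw 0.477
```

```bash
python3 -m creep '[[0.2,0,0,-0.06,0,0,-0.1],[0.2,0,0,-0.06,0,0,-0.1]]'; python3 s.py
```

```text
t: 10.2
eef_pos: [0.6443, 0.0663, 0.1423]
tool_rot: [-0.0, 0.99, 0.138, -0.0]
contact_force: [-3.9, 0.6, 8.0]
gripper_width: 0.618
grasp_force: 41.2
  q7 -1.55 q3 -0.11 Mz 0.10 yaw 0.277
```

```bash
python3 -m creep '[[0.2,0,0,-0.06,0,0,-0.1],[0.2,0,0,-0.06,0,0,-0.1],[0.2,0,0,-0.06,0,0,-0.1]]'; python3 s.py
```

```text
t: 10.58
eef_pos: [0.6444, 0.0663, 0.1421]
tool_rot: [-0.0, 1.0, -0.011, 0.0]
contact_force: [-3.0, -0.7, 7.0]
gripper_width: 0.615
grasp_force: 41.2
  q7 -1.81 q3 -0.04 Mz 0.07 yaw -0.023
```

```bash
python3 -m creep '[[0.2,0,0,-0.06,0,0,-0.1],[0.2,0,0,-0.06,0,0,-0.1],[0.2,0,0,-0.06,0,0,-0.1]]'; python3 s.py
```

```text
t: 10.95
eef_pos: [0.6446, 0.0664, 0.1419]
tool_rot: [-0.001, 0.987, -0.161, 0.0]
contact_force: [-3.3, 1.4, 6.6]
gripper_width: 0.623
grasp_force: 41.1
  q7 -2.07 q3 0.04 Mz 0.08 yaw -0.323
```

```bash
python3 -m creep '[[0.2,0,0,-0.06,0,0,-0.1],[0.2,0,0,-0.06,0,0,-0.1]]'; python3 s.py
```

```text
t: 11.2
eef_pos: [0.6446, 0.0664, 0.1418]
tool_rot: [-0.001, 0.966, -0.258, 0.0]
contact_force: [-3.2, 0.4, 6.2]
gripper_width: 0.618
grasp_force: 41.1
  q7 -2.24 q3 0.09 Mz 0.09 yaw -0.523
```

```bash
python3 -m creep '[[0.2,0,0,-0.06,0,0,-0.1],[0.2,0,0,-0.06,0,0,-0.1]]'; python3 s.py
```

```text
t: 11.45
eef_pos: [0.6447, 0.0664, 0.1417]
tool_rot: [-0.001, 0.935, -0.353, 0.0]
contact_force: [-3.6, 0.8, 6.5]
gripper_width: 0.623
grasp_force: 41.2
  q7 -2.41 q3 0.13 Mz 0.20 yaw -0.723
```

```bash
python3 -m creep '[[0.2,0,0,-0.06,0,0,-0.1],[0.2,0,0,-0.06,0,0,-0.1]]'; python3 s.py
```

```text
t: 11.7
eef_pos: [0.6454, 0.0642, 0.1416]
tool_rot: [0.001, 0.896, -0.444, 0.002]
contact_force: [0.9, -5.7, 3.3]
gripper_width: 0.622
grasp_force: 41.3
  q7 -2.58 q3 0.19 Mz 1.59 yaw -0.919
```

```bash
python3 -m creep '[[0.2,0,0,-0.03,0,0,-0.07],[0.2,0,0,0,0,0,-0.07]]'; python3 s.py
```

```text
t: 11.95
eef_pos: [0.6448, 0.0647, 0.1413]
tool_rot: [0.001, 0.863, -0.505, 0.001]
contact_force: [-4.4, -1.0, 6.5]
gripper_width: 0.621
grasp_force: 41.8
  q7 -2.70 q3 0.22 Mz 1.58 yaw -1.059
```

Stop found: the torque jumped to 1.6 N m at yaw about -0.75, and the pads then slipped. I'll hold briefly, then back off 1.57 plus a little for the bottle's yaw play.

```bash
python3 -m creep '[[0.2,0,0,0,0,0,0],[0.2,0,0,0,0,0,0],[0.2,0,0,0,0,0,0]]'; python3 s.py
python3 -m creep '[[0.2,0,0,0.1,0,0,0.15],[0.2,0,0,0.1,0,0,0.15],[0.2,0,0,0.1,0,0,0.15],[0.2,0,0,0.1,0,0,0.15],[0.2,0,0,0.1,0,0,0.15]]'; python3 s.py
python3 -m creep '[[0.2,0,0,0.1,0,0,0.15],[0.2,0,0,0.1,0,0,0.15],[0.2,0,0,0.1,0,0,0.15],[0.2,0,0,0.1,0,0,0.15],[0.2,0,0,0.1,0,0,0.15]]'; python3 s.py
python3 -m creep '[[0.2,0,0,0.1,0,0,0.14],[0.2,0,0,0,0,0,0],[0.2,0,0,0,0,0,0],[0.2,0,0,0,0,0,0],[0.2,0,0,0,0,0,0]]'; python3 s.py
python3 - <<'E'
from h import *
for n in('top','scene'): snap(n,n+'2')
a=cv2.imread('pics/top2.png')[85:245,185:345];b=cv2.imread('pics/scene2.png')[130:290,190:350]
cv2.imwrite('pics/e.png',cv2.resize(np.hstack([a,b]),(800,400),interpolation=cv2.INTER_CUBIC))
E
```

```text
t: 12.32
eef_pos: [0.6447, 0.0648, 0.1413]
tool_rot: [0.001, 0.864, -0.504, 0.001]
contact_force: [-2.0, -2.6, 5.3]
gripper_width: 0.617
grasp_force: 41.8
  q7 -2.70 q3 0.22 Mz 1.41 yaw -1.056
t: 12.95
eef_pos: [0.6457, 0.0659, 0.1418]
tool_rot: [-0.001, 0.988, -0.152, 0.001]
contact_force: [1.9, 1.4, 2.2]
gripper_width: 0.617
grasp_force: 41.7
  q7 -2.06 q3 0.03 Mz -0.03 yaw -0.305
t: 13.58
eef_pos: [0.6454, 0.0667, 0.1423]
tool_rot: [-0.001, 0.975, 0.221, 0.001]
contact_force: [0.8, 1.6, 2.9]
gripper_width: 0.62
grasp_force: 41.7
  q7 -1.41 q3 -0.15 Mz -0.02 yaw 0.445
t: 14.2
eef_pos: [0.6453, 0.0662, 0.1423]
tool_rot: [-0.0, 0.958, 0.285, 0.001]
contact_force: [1.1, 2.2, 5.2]
gripper_width: 0.62
grasp_force: 41.8
  q7 -1.29 q3 -0.18 Mz -0.12 yaw 0.579
```

View pics/e.png

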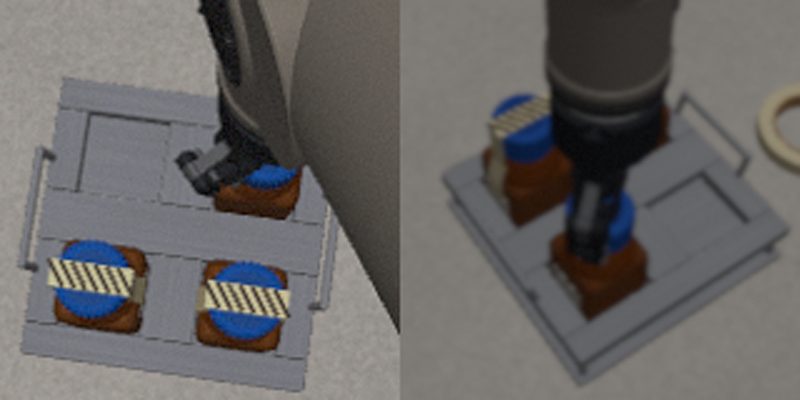

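The fingers still hold the cap. The bottle stands upright in its pocket, and the taped bottles and roll are where they were.

```bash
python3 -c "
from station import *
print(hand_in())"
```

```text
the job is handed in; nothing more can be done
None
```

The cap was screwed down to its stop, backed off about 1.55 rad (a quarter turn, estimated from wrist rotation), and handed in still gripped at about 41 N with the bottle upright in its pocket; no pass/fail verdict came back.

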